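Bring the nock jar round to the picking side of the revolving stock tray

TASK

The compartment on the picking side of the revolving stock tray is sold out and empty. With a fingertip against one of the blue divider walls, gently push the tray round until the compartment holding the jar with the orange lid squarely faces the green tag on the base board's front edge, then take the hand away. Push, do not grip, and touch only the tray: leave all the stock standing in its own compartment and the things beside the stand where they are.

Things in the scene. Friction and masses are not known exactly. Their poses are not given: they have to be found in the camera images.
- stand: Fixed pine base board, 400 x 380 x 18 mm, on the bench. Origin on the tray's vertical turning axis, at bench height; the board reaches 215 mm in front of the axis (stand -x, the picking side, roughly towards the robot), 185 mm behind it and 190 mm to each side. Its z is up.
- front_tag (a point): Middle of the green label (80 x 26 mm, flat, in a white holder) on the middle of the board's front edge, 196 mm from the turning axis along stand -x, 22 mm above the bench.
- tray: Round grey sheet-metal tray, 340 mm across, turning either way without end on the stand's vertical axis. Origin on the axis at the underside of its floor, 30 mm above the bench; floor 4 mm thick; blue rim 16 mm high from the underside. Six equal compartments: centre lines at 0, 60, 120, 180, 240, 300 degrees from the tray's own x axis (counter-clockwise from above).
- dividers: Six blue divider walls and hub, fixed on the tray; same origin and axes. Walls at 30, 90, 150, 210, 270, 330 degrees from x, between the compartments; 3 mm thick with a 6 mm round bead along top and outer end, from the hub (radius 20 mm, its nut 69 mm above the origin) out to 164 mm from the axis; wall top 60 mm above the origin (90 mm above the bench).
- empty_pocket (a point): Point on the floor of the empty compartment (tray's 180 degree one), on its centre line 90 mm from the axis. The tray's bearing has a steady drag of about 0.25 to 0.4 N m (2 to 3 N at 130 mm from the axis): the tray stays where a push leaves it and hardly coasts.
- nock_jar: The wanted jar: clear with paper label and orange lid, 44 mm across, 50 mm tall. Stands loose in one of the tray's compartments, about 90 mm from the tray's axis; origin at the centre of its underside.
- wax_tin: Yellow tin with a pale top, 44 mm across, 42 mm tall. Stands loose in one of the tray's compartments, about 90 mm from the tray's axis; origin at the centre of its underside.
- glue_bottle: Green bottle with black cap, 38 mm across, 58 mm tall. Stands loose in one of the tray's compartments, about 90 mm from the tray's axis; origin at the centre of its underside.
- red_box: Red box, 36 x 36 mm, 50 mm tall. Stands loose in one of the tray's compartments, about 90 mm from the tray's axis; origin at the centre of its underside.
- white_jar: White jar with white lid and blue label, 44 mm across, 48 mm tall. Stands loose in one of the tray's compartments, about 90 mm from the tray's axis; origin at the centre of its underside.
- carton: Bystander: small cardboard carton 85 x 65 x 55 mm, loose on the bench left of the stand; origin at the centre of its underside.
- tape_roll: Bystander: roll of brown tape lying flat, 100 mm across, 48 mm high, loose on the bench right of the stand; origin at the centre of its underside.
- blister: Bystander: yellow blister card 120 x 75 x 4 mm with a black 16 mm high product on it, loose on the bench right of the stand, nearer the robot than the tape; origin at the centre of its underside.
Things that resemble listed ones, but are neither listed nor needed, are in the scene too. What is meant by the red_box is not purple, and is the smaller of those in its own colour.

How it is judged (in metres and radians):
On the way:
1. the fingers push on a divider wall and the tray turns (contact force between the fingers and dividers above 0.4 N and angular speed of tray above 0.03 rad/s), for 0.04 s.
At the end, for the whole second after the job is handed in: The compartment that holds the orange-lidded jar is centred on the board's green tag to within 10 degrees, the tray is at rest, all five pieces of stock stand upright on the tray floor within the rim, and the carton, tape roll and blister card are within 25 mm of where they were ((angle between the x axis of tray and the x axis of stand, either way round below 0.174533 rad or angle between the x axis of tray and the x axis of stand, either way round between 0.872665 and 1.22173 rad) and x of nock_jar in the frame of stand below -0.06 m and y of nock_jar in the frame of stand between -0.04 and 0.04 m and angular speed of tray below 0.05 rad/s and angle between each of nock_jar, wax_tin, glue_bottle, red_box, white_jar's own z axis and vertical below 0.15 rad and height (world z) of each of nock_jar, wax_tin, glue_bottle, red_box, white_jar below 0.042 m and horizontal distance between each of nock_jar, wax_tin, glue_bottle, red_box, white_jar and tray below 0.14 m and distance of each of carton, tape_roll, blister from where it was at the start of the episode below 0.025 m); the robot touches nothing.
It fails at once if a piece of stock is lifted more than about 15 mm or tipped over (height (world z) of any of nock_jar, wax_tin, glue_bottle, red_box, white_jar above 0.05 m or angle between any of nock_jar, wax_tin, glue_bottle, red_box, white_jar's own z axis and vertical above 0.4 rad).
It fails at once if a piece of stock is pushed by the fingers with over 3 N (contact force between the fingers and nock_jar above 3 N or contact force between the fingers and wax_tin above 3 N or contact force between the fingers and glue_bottle above 3 N or contact force between the fingers and red_box above 3 N or contact force between the fingers and white_jar above 3 N).
It fails at once if the divider is gripped, or shoved with over 35 N (contact force between the fingers and dividers above 35 N).
It fails at once if the tray is spun faster than 2.5 rad/s (angular speed of tray above 2.5 rad/s).
It fails at once if a thing beside the stand is shifted more than 25 mm (distance of any of carton, tape_roll, blister from where it was at the start of the episode above 0.025 m).
It also fails if it takes over 48 s, if anything falls off the work surface, if the arm or the gripper's body presses on something with over 40 N, if the wrist force passes 120 N, or if a joint passes its speed limit or range.

ROBOT

A 6-joint arm with a two-finger parallel gripper is mounted at the origin on the work surface. World frame = base frame: x ahead of the robot, y to its left, z up, the work surface at z = 0. Lengths are in mm, angles in rad, forces in N, time in s.
With the tool pointing down it reaches from about 200 to 875 mm from the base axis. Payload 3.4 kg.
Tool frame: the origin (TCP) lies at the very end of the fingers, on their centre line; the grasp point (between the pads) lies 19 mm behind it; y points along the fingers, x is the direction in which the jaws open and shut, and the axes are right-handed (so a half turn about y gives the same grasp; the last joint's range is limited). The gripper opens to 94 mm and grips with 3 to 60 N. Pads are 16 mm wide; open, the fingers measure 119 mm over their backs; the gripper's body (75 mm by 177 mm) begins 78 mm behind the grasp point.
Start: joints at [1.16, 0.276, 1.505, -0, 1.361, -0.121], TCP at [164.33, 551.055, 205.493] pointing down, gripper open.
Joint ranges: [-2.89, 2.89], [-0.75, 2.08], [0.22, 2.7], [-1.18, 4.32], [0.11, 2.71], [-2.7, 2.7]. Speed limits (rad/s): [2.57, 2.57, 3.14, 3.14, 3.14, 3.14].

INTERFACE

Orientations are given as a unit quaternion [x, y, z, w].
In Python, from station import * gives the robot as it stands.
- The arm moves only by the shell command python3 -m creep 'ROWS'. ROWS is JSON, a list of rows, each a list of 7 numbers: the closure, from 0 (fully open) to 1 (shut), then the shift along the tool's x, y, z in m, then the turn, a rotation vector about the tool's x, y, z in degrees. A call has 1 to 10 rows; each row shifts and turns the commanded pose from where the row before left it, along the tool's axes as they then stand; what a row does not reach is not made up. A row lasts 1/10 s, in which the tool goes at most 50 mm and 8.59 degrees, less where a joint would pass 70% of its speed; a pose out of reach is approached as far as the arm can. A call is refused whole if a number of a shift passes 0.05 or a number of a turn 8.59, either way. A call with a gripper value outside its range is refused whole. The fingers move at their own pace and stop on an object; the grip force is fixed at half the most. Time passes only in rows, so rows that do not move let the fingers close. It gives the time, the measured TCP pose, the force and the opening at its end, in the units of the state.
- get_state(): the state, without advancing time (a new reading comes with each control period).
- get_image(name): name is "side" or "top" or "wrist"; returns the picture (420x560x3 uint8, red, green, blue); there is no depth.
- get_calibration(name): a dict with "fovy" (degrees; the focal length in pixels is half the picture's height over the tangent of half this angle, whatever the lens; pixels are square), "cx", "cy" (the principal point, pixels), "dist_coeffs" ([k1, k2, p1, p2, k3] as OpenCV has them; the pictures are not rectified), "R" (3x3) and "t" (3): a world point X has camera coordinates R X + t. Camera axes: x right, y down, z forward; pixel columns grow to the right and rows downward; lengths in mm; the calibration is good to about 2 mm. A picture is of the moment at which its call begins: read the wrist's pose just before it. get_calibration takes no time and is no camera call; for the wrist camera it gives the pose at the moment of the call.
- job_done(): hands the job in, once; it reports no verdict.
Trained networks look in the newest picture that a camera, given by its name, has taken for a name from the list of things; names that differ only in an ending like _2 or _b are one class to them, and where a whole thing is asked for, a point or a joint stands for the part that bears it (a point fixed in the world has none). Each returns a list of dicts, best first, with "conf" (0 to 1); they miss things now and then, are a little off and sometimes report something else, mostly with a low value. They report only what shows in the picture. A call takes as long as a camera call. They do not tell look-alikes from the thing itself.
- boxes_of(target, camera): "extent" ([left, top, right, bottom] in pixels, round what is visible of it).
- trace(target, camera): "mask" (420x560 bool, what is visible of it) and "extent" ([left, top, right, bottom] in pixels, round what is visible of it).
- spot_point(target, camera): "pixel" ([row, column] in pixels: a listed point, or the origin of a listed thing).
The state is a dict: "time": time; "joint_pos": joint angles; "qd": joint speeds; "joint_efforts": joint torques, N m; "ee_pos": TCP position; "tcp_rot": TCP orientation; "force": force on the tool from outside, world axes, zero at the start; "moment": the same for the moment, N m; "grip_width": finger opening in mm.
Only numpy, scipy, OpenCV 4.12 (cv2) and the standard library are available. Lean on these libraries where they do the work, as an engineer would, in place of code of your own. Each camera call takes 0.05 s, during which the arm holds its last target.

## Working session

There is one attempt and no reset: what is moved stays moved. The work goes in short steps, Python scripts to look and compute and a shell command to move; the robot and the scene stay as the last step left them, time stands still between calls to the robot, and variables do not carry over. Pictures are saved under pics/ and viewed, and the job is handed in when it is done.

```bash
mkdir -p pics; python3 - <<'E'
from station import *
import cv2
for n in("top","side"):
    im=get_image(n); cv2.imwrite(f"pics/{n}0.png",im[:,:,::-1]); c=get_calibration(n); print(n,c)
s=get_state();print(s)
E
```

```text
top {'fovy': 45.542174573464536, 'cx': 281.5093659240878, 'cy': 201.51703056882863, 'dist_coeffs': array([-0.00998526,  0.        ,  0.        ,  0.        ,  0.        ]), 'R': array([[-0.01494203, -0.99987119,  0.00586056],
       [-0.97895672,  0.01343597, -0.20362518],
       [ 0.20352021, -0.00877981, -0.97903138]]), 't': array([  60.31320198,  500.45584752, 1194.36288078])}
side {'fovy': 54.877537346177, 'cx': 274.5377182954888, 'cy': 206.92971079320222, 'dist_coeffs': array([0.03202796, 0.        , 0.        , 0.        , 0.        ]), 'R': array([[ 0.96849187, -0.24755673, -0.0271877 ],
       [-0.1448639 , -0.47118346, -0.87005782],
       [ 0.20257828,  0.84658243, -0.49219938]]), 't': array([-455.1287036 ,  141.48840227,  790.59873368])}
{'time': 0.1, 'joint_pos': array([ 1.16001732e+00,  2.76505559e-01,  1.50599177e+00,  8.82297953e-06,
        1.36072023e+00, -1.20952475e-01]), 'qd': array([ 0.00032743,  0.00029605, -0.00182244, -0.0002019 , -0.00054731,
       -0.00090141]), 'joint_efforts': array([ 6.95023864e-04, -4.05452800e+01, -2.37782067e+01,  7.02489191e-02,
        2.97123590e-02, -1.94544464e-05]), 'ee_pos': array([164.09600729, 550.55149476, 204.71207925]), 'tcp_rot': array([ 0.56724529,  0.42205505, -0.42305545, -0.56668015]), 'force': array([-0.19732398,  0.21191761, -0.38863312]), 'moment': array([ 0.01622785, -0.06019106,  0.02247422]), 'grip_width': 93.7416370030429}
```

View pics/top0.png

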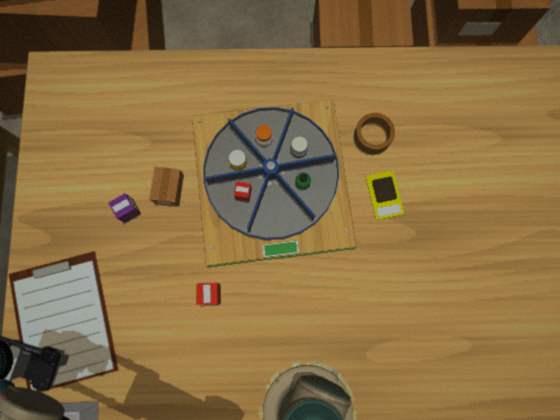

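View pics/side0.png

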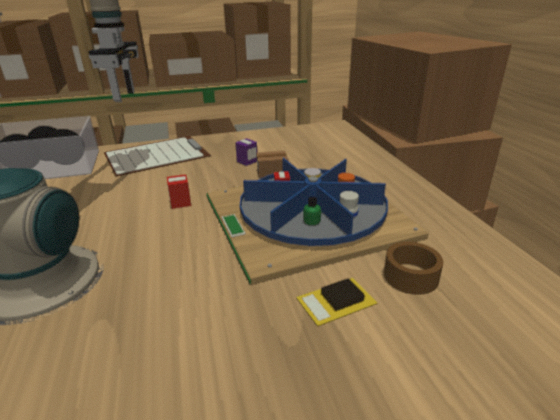

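```bash
cat > h.py <<'E'
from station import *
import numpy as np, cv2
def K(c):
    f=210/np.tan(np.radians(c['fovy'])/2); return np.array([[f,0,c['cx']],[0,f,c['cy']],[0,0,1]])
def ray(n,uv,z,c=None):
    c=c or get_calibration(n)
    p=cv2.undistortPoints(np.array([[uv]],float),K(c),c['dist_coeffs'])[0,0]
    R=c['R'];C=-R.T@c['t'];d=R.T@np.array([p[0],p[1],1]); return C+d*(z-C[2])/d[2]
def proj(n,X,c=None):
    c=c or get_calibration(n)
    return cv2.projectPoints(np.array(X,float).reshape(-1,3),cv2.Rodrigues(c['R'])[0],c['t'],K(c),c['dist_coeffs'])[0][:,0]
E
python3 - <<'E'
from h import *
im=get_image("top")
for t in("front_tag","tray","dividers","empty_pocket","nock_jar","wax_tin","glue_bottle","red_box","white_jar","carton","tape_roll","blister"):
    r=spot_point(t,"top")[:3]
    for q in r:
        z={"front_tag":22,"tray":30,"dividers":30,"carton":0,"tape_roll":0,"blister":0}.get(t,34)
        v,u=q["pixel"]; print(t,round(q["conf"],2),round(u,1),round(v,1),ray("top",(u,v),z).round(1))
cv2.imwrite("pics/topz.png",cv2.resize(im[95:275,185:365,::-1],None,fx=3.3,fy=3.3,interpolation=cv2.INTER_CUBIC))
E
```

```text
front_tag 0.76 280.2 249.3 [385.4  58.   22. ]
tray 0.69 269.5 172.2 [582.9  82.6  30. ]
dividers 0.75 270.4 171.4 [585.   80.3  30. ]
nock_jar 0.55 262.3 138.2 [673.3 100.3  34. ]
nock_jar 0.52 301.4 146.4 [ 6.497e+02 -6.000e-01  3.400e+01]
wax_tin 0.74 238.2 159.5 [616.6 162.6  34. ]
wax_tin 0.46 270.6 172.0 [582.3  79.7  34. ]
glue_bottle 0.53 304.5 178.9 [563.   -6.5  34. ]
red_box 0.91 208.1 293.1 [279.9 234.9  34. ]
red_box 0.8 127.7 210.4 [487.4 439.9  34. ]
red_box 0.74 245.9 193.0 [528.1 142.9  34. ]
white_jar 0.55 300.2 151.6 [635.7   2.8  34. ]
white_jar 0.2 259.9 138.2 [673.3 106.5  34. ]
carton 0.91 168.5 187.6 [553.  346.8   0. ]
tape_roll 0.87 371.8 138.5 [ 680.4 -190.8    0. ]
tape_roll 0.71 242.3 195.6 [529.  154.4   0. ]
blister 0.81 385.8 195.2 [ 525.  -219.3    0. ]
blister 0.69 303.5 180.7 [566.8  -5.7   0. ]
```

View pics/topz.png

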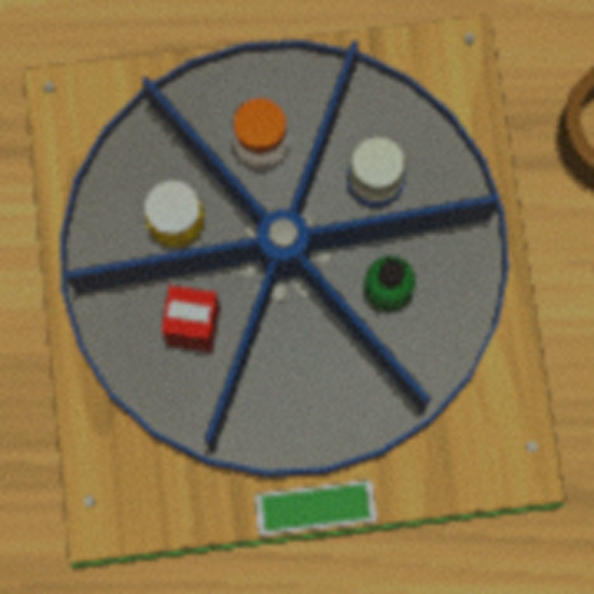

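```bash
python3 - <<'E'
from h import *
P=lambda a:(a[0]/3.3+185,a[1]/3.3+95)
print("nut",ray("top",P((284,233)),99))
A=ray("top",P((284,233)),99)[:2]
tips=[(492,204),(353,50),(150,85),(72,280),(212,436),(425,402)]
T=[ray("top",P(t),90)[:2] for t in tips]; print("mean",np.mean(T,0))
for t in T: d=t-A; print(np.hypot(*d).round(1),np.degrees(np.arctan2(d[1],d[0])).round(1))
tag=ray("top",P((316,508)),22)[:2]; print(tag,np.hypot(*(tag-A)),np.degrees(np.arctan2(*(tag-A)[::-1])))
for c in [(48,87),(469,40),(90,502),(532,447)]: print(ray("top",P(c),18))
E
```

```text
nut [580.77829672  77.60235518  99.        ]
mean [577.89469963  77.7174862 ]
156.8 -81.6
155.7 -20.2
156.2 39.9
159.7 101.3
158.3 160.1
161.5 -141.3
[386.27420116  56.55771899] 195.6392596123864 -173.8248266026173
[727.68198205 266.36829245  18.        ]
[763.46628369 -72.56360697  18.        ]
[393.72060081 228.28206607  18.        ]
[ 431.1770205  -109.73743971   18.        ]
```

```bash
python3 - <<'E'
from h import *
from scipy.spatial.transform import Rotation as Ro
s=get_state(); R=Ro.from_quat(s['tcp_rot']).as_matrix(); print(R.round(3)); print(s['time'])
for n,c in zip("xyz",R.T): print(n,np.degrees(np.arctan2(c[1],c[0])).round(1))
d=np.array([581,223,205])-s['ee_pos']; print(d, R.T@d)
E
```

```text
[[ 0.286  0.    -0.958]
 [ 0.958  0.     0.286]
 [ 0.    -1.    -0.   ]]
0.75
x 73.4
y 68.7
z 163.4
[ 416.67574551 -328.0579669    -0.53905332] [-195.31046064    0.51361655 -493.04620198]
```

```bash
python3 -m creep '[[1,-0.016,0,-0.041,0,0,0],[1,-0.016,0,-0.041,0,0,0],[1,-0.016,0,-0.041,0,0,0],[1,-0.016,0,-0.041,0,0,0],[1,-0.016,0,-0.041,0,0,0],[1,-0.016,0,-0.041,0,0,0]]'
python3 -m creep '[[1,-0.0165,0,-0.041,0,0,0],[1,-0.0165,0,-0.041,0,0,0],[1,-0.0165,0,-0.041,0,0,0],[1,-0.0165,0,-0.041,0,0,0],[1,-0.0165,0,-0.041,0,0,0],[1,-0.0165,0,-0.041,0,0,0]]'
python3 -m creep '[[1,0,0,0,0,8.17,0],[1,0,0,0,0,8.17,0],[1,0,0,0,0,8.17,0],[1,0,0,0,0,8.17,0],[1,0,0,0,0,8.17,0],[1,0,0,0,0,8.17,0],[1,0,0,0,0,8.17,0],[1,0,0,0,0,8.17,0],[1,0,0,0,0,8.17,0],[1,0,0,0,0,8.17,0]]'
python3 -m creep '[[1,0,0,0,0,8.17,0],[1,0,0,0,0,8.17,0],[1,0,0,0,0,8.17,0],[1,0,0,0,0,8.17,0],[1,0,0,0,0,8.17,0],[1,0,0,0,0,8.17,0],[1,0,0,0,0,8.17,0],[1,0,0,0,0,8.17,0],[1,0,0,0,0,8.17,0],[1,0,0,0,0,8.17,0]]'
cat >> h.py <<'E'
from scipy.spatial.transform import Rotation as Ro
AX=np.array([581,78.])
def st(tgt=None):
    s=get_state(); R=Ro.from_quat(s['tcp_rot']).as_matrix(); p=s['ee_pos']; d=p[:2]-AX
    print("t",s['time'],"p",p.round(1),"psi",np.degrees(np.arctan2(R[1,0],R[0,0])).round(1),"r",np.hypot(*d).round(1),"phi",np.degrees(np.arctan2(d[1],d[0])).round(1)%360,"F",s['force'].round(2),"gw",s['grip_width'].round(1),"q6",s['joint_pos'][5].round(2))
    if tgt is not None: print("toolshift",(R.T@(np.array(tgt)-p)).round(1))
E
python3 -c "
from h import *
st([581,223,65])
for n in('top','side','wrist'): cv2.imwrite(f'pics/{n}1.png',get_image(n)[:,:,::-1])"
```

```text
time: 1.35
ee_pos: [373.9, 387.6, 205.7]
tcp_rot: [-0.567, -0.423, 0.422, 0.567]
force: [-0.2, -0.0, -0.5]
grip_width: 49.9
time: 1.95
ee_pos: [581.4, 222.3, 205.6]
tcp_rot: [-0.567, -0.423, 0.422, 0.567]
force: [0.6, 0.5, 0.4]
grip_width: 2.0
time: 2.95
ee_pos: [580.1, 223.6, 205.5]
tcp_rot: [-0.705, 0.053, -0.053, 0.705]
force: [0.7, 0.6, -0.5]
grip_width: 0.3
time: 3.95
ee_pos: [580.1, 223.6, 205.5]
tcp_rot: [-0.498, 0.502, -0.501, 0.499]
force: [-0.1, 0.3, 0.0]
grip_width: 0.1Traceback (most recent call last):
  File "<string>", line 3, in <module>
    st([581,223,65])
    ~~^^^^^^^^^^^^^^
  File "h.py", line 16, in st
    print("t",s['time'],"p",p.round(1),"psi",np.degrees(np.arctan2(R[1,0],R[0,0])).round(1),"r",np.hypot(*d).round(1),"phi",np.degrees(np.arctan2(d[1],d[0])).round(1)%360,"F",s['force'].round(2),"gw",s['grip_width'].round(1),"q6",s['joint_pos'][5].round(2))
                                                                                                                                                                                                        ^^^^^^^^^^^^^^^^^^^^^
AttributeError: 'float' object has no attribute 'round'
```

```bash
sed -i "s/s\['grip_width'\].round(1)/round(s['grip_width'],1)/" h.py
python3 -c "
from h import *
st([581,223,65])
for n in('top','side'): cv2.imwrite(f'pics/{n}1.png',cv2.resize(get_image(n)[60:280,150:420,::-1],None,fx=2.5,fy=2.5))"
```

```text
t 3.95 p [580.1 223.6 205.5] psi -90.3 r 145.6 phi 90.4 F [-0.1   0.28  0.  ] gw 0.1 q6 1.83
toolshift [  0.6 140.5   0.9]
```

View pics/top1.png

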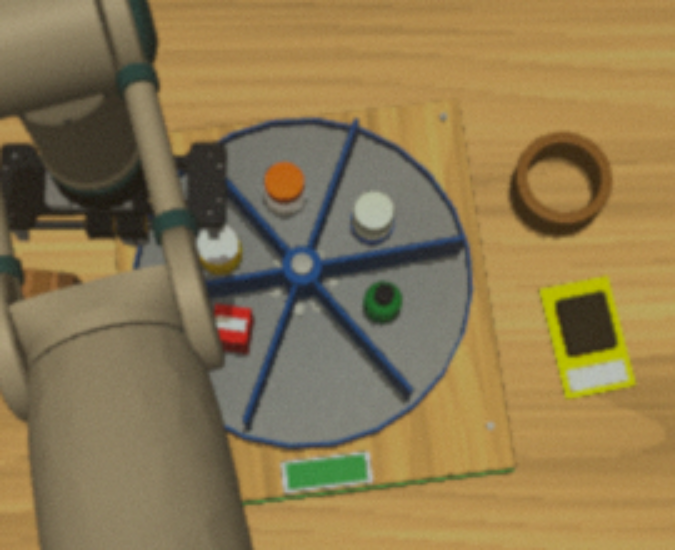

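View pics/side1.png

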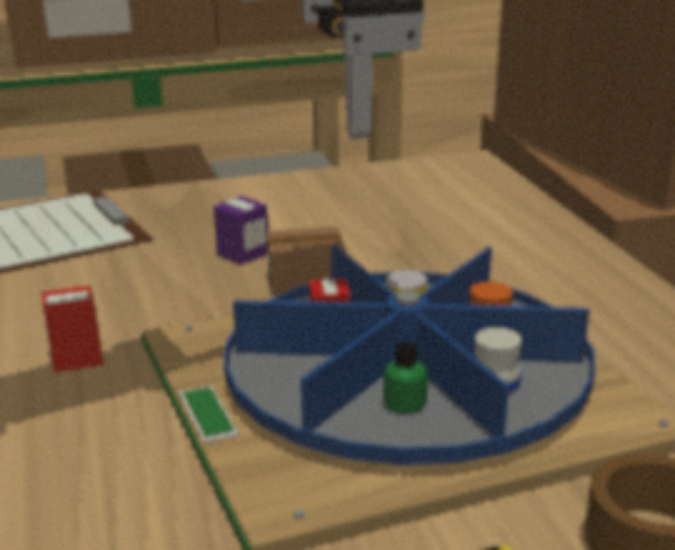

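```bash
python3 -m creep '[[1,0,0.02,0,0,0,0],[1,0,0.02,0,0,0,0],[1,0,0.02,0,0,0,0],[1,0,0.02,0,0,0,0],[1,0,0.02,0,0,0,0],[1,0,0.01,0,0,0,0],[1,0,0.01,0,0,0,0],[1,0,0.01,0,0,0,0],[1,0,0.01,0,0,0,0],[1,0,0,0,0,0,0]]'
python3 -c "
from h import *
st()
cv2.imwrite(f'pics/side2.png',cv2.resize(get_image('side')[60:280,150:420,::-1],None,fx=2.5,fy=2.5))"
```

```text
time: 5.05
ee_pos: [579.2, 223.4, 64.2]
tcp_rot: [0.501, -0.5, 0.499, -0.499]
force: [-0.5, 0.0, -0.0]
grip_width: 0.6
t 5.05 p [579.2 223.4  64.2] psi -90.0 r 145.4 phi 90.7 F [-0.51  0.03 -0.04] gw 0.6 q6 1.83
```

View pics/side2.png

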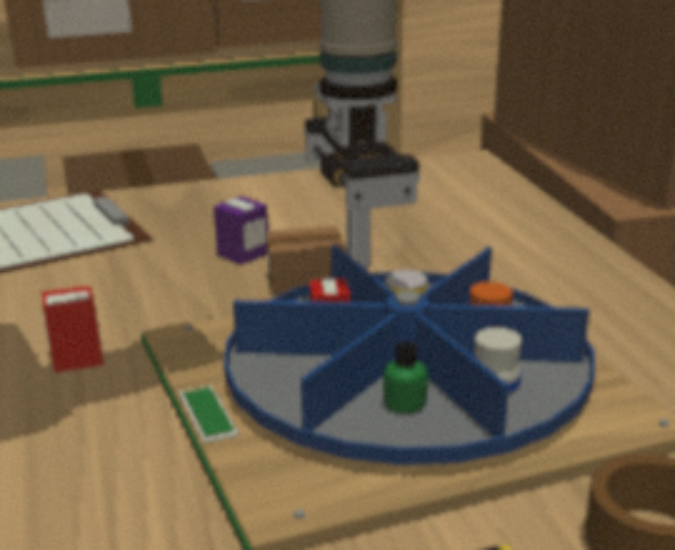

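```bash
python3 -m creep '[[1,0.00005,0,-0.0038,0,-1.5,0],[1,0.00005,0,-0.0038,0,-1.5,0],[1,0.00005,0,-0.0038,0,-1.5,0],[1,0.00005,0,-0.0038,0,-1.5,0],[1,0.00005,0,-0.0038,0,-1.5,0],[1,0.00005,0,-0.0038,0,-1.5,0],[1,0.00005,0,-0.0038,0,-1.5,0],[1,0.00005,0,-0.0038,0,-1.5,0]]'
python3 -c "
from h import *
st()
cv2.imwrite(f'pics/side3.png',cv2.resize(get_image('side')[60:280,150:420,::-1],None,fx=2.5,fy=2.5))"
```

```text
time: 5.9
ee_pos: [549.9, 220.4, 65.7]
tcp_rot: [-0.55, 0.444, -0.445, 0.55]
force: [2.6, -0.4, 2.1]
grip_width: 0.5
t 5.9 p [549.9 220.4  65.7] psi -77.9 r 145.8 phi 102.3 F [ 2.57 -0.38  2.09] gw 0.5 q6 1.62
```

View pics/side3.png

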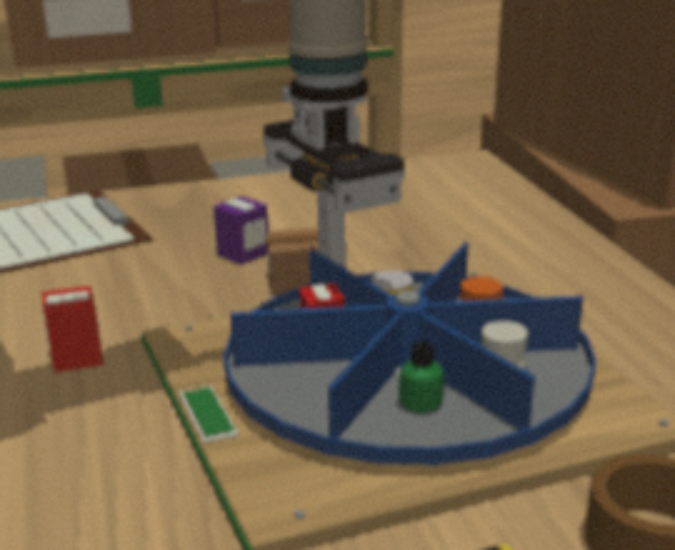

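The tray is turning CCW, and the stock hasn't moved in its compartments. The side view shows the bottle at about (420,385) in the crop. I'm continuing the arc.

```bash
python3 -m creep '[[1,0.0001,0,-0.0051,0,-2,0],[1,0.0002,0,-0.0063,0,-2.5,0],[1,0.0002,0,-0.0076,0,-3,0],[1,0.0002,0,-0.0076,0,-3,0],[1,0.0002,0,-0.0076,0,-3,0],[1,0.0002,0,-0.0076,0,-3,0],[1,0.0002,0,-0.0076,0,-3,0],[1,0.0002,0,-0.0076,0,-3,0],[1,0.0002,0,-0.0063,0,-2.5,0],[1,0.0001,0,-0.0051,0,-2,0]]'
python3 -c "
from h import *
st()"
python3 -m creep '[[1,0.0001,0,-0.0051,0,-2,0],[1,0.0002,0,-0.0063,0,-2.5,0],[1,0.0002,0,-0.0076,0,-3,0],[1,0.0002,0,-0.0076,0,-3,0],[1,0.0002,0,-0.0076,0,-3,0],[1,0.0002,0,-0.0076,0,-3,0],[1,0.0002,0,-0.0076,0,-3,0],[1,0.0002,0,-0.0076,0,-3,0],[1,0.0002,0,-0.0063,0,-2.5,0],[1,0.0001,0,-0.0051,0,-2,0]]'
python3 -c "
from h import *
st()
cv2.imwrite(f'pics/side4.png',cv2.resize(get_image('side')[60:280,150:420,::-1],None,fx=2.5,fy=2.5))"
```

```text
time: 6.95
ee_pos: [488.6, 191.3, 65.5]
tcp_rot: [-0.638, 0.304, -0.304, 0.639]
force: [2.6, 1.0, -0.9]
grip_width: 0.8
t 6.95 p [488.6 191.3  65.5] psi -50.9 r 146.2 phi 129.2 F [ 2.62  1.02 -0.94] gw 0.8 q6 1.13
time: 7.95
ee_pos: [447.4, 137.7, 65.5]
tcp_rot: [-0.691, 0.147, -0.147, 0.692]
force: [1.4, 1.1, 0.8]
grip_width: 0.4
t 7.95 p [447.4 137.7  65.5] psi -23.9 r 146.3 phi 155.9 F [1.37 1.12 0.78] gw 0.4 q6 0.57
```

View pics/side4.png

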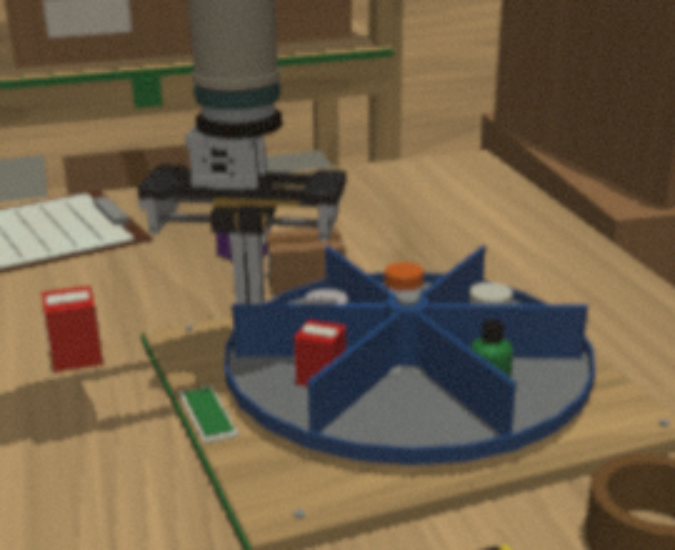

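```bash
python3 -m creep '[[1,0.0001,0,-0.0051,0,-2,0],[1,0.0002,0,-0.0063,0,-2.5,0],[1,0.0003,0,-0.0076,0,-3,0],[1,0.0002,0,-0.0076,0,-3,0],[1,0.0003,0,-0.0076,0,-3,0],[1,0.0002,0,-0.0076,0,-3,0],[1,0.0003,0,-0.0076,0,-3,0],[1,0.0002,0,-0.0076,0,-3,0],[1,0.0002,0,-0.0063,0,-2.5,0],[1,0.0001,0,-0.0051,0,-2,0]]'
python3 -c "
from h import *
st()"
python3 -m creep '[[1,0.0001,0,-0.0051,0,-2,0],[1,0.0002,0,-0.0063,0,-2.5,0],[1,0.0003,0,-0.0076,0,-3,0],[1,0.0002,0,-0.0076,0,-3,0],[1,0.0003,0,-0.0076,0,-3,0],[1,0.0002,0,-0.0076,0,-3,0],[1,0.0003,0,-0.0076,0,-3,0],[1,0.0002,0,-0.0076,0,-3,0],[1,0.0002,0,-0.0063,0,-2.5,0],[1,0.0001,0,-0.0051,0,-2,0]]'
python3 -c "
from h import *
st()"
python3 -m creep '[[1,0.0001,0,-0.0051,0,-2,0],[1,0.0002,0,-0.0063,0,-2.5,0],[1,0.0003,0,-0.0076,0,-3,0],[1,0.0002,0,-0.0076,0,-3,0],[1,0.0003,0,-0.0076,0,-3,0],[1,0.0002,0,-0.0076,0,-3,0],[1,0.0003,0,-0.0076,0,-3,0],[1,0.0002,0,-0.0076,0,-3,0],[1,0.0002,0,-0.0063,0,-2.5,0],[1,0.0001,0,-0.0051,0,-2,0]]'
python3 -c "
from h import *
st()
for n in('top','side'): cv2.imwrite(f'pics/{n}5.png',cv2.resize(get_image(n)[60:280,150:420,::-1],None,fx=2.5,fy=2.5))"
```

```text
time: 9.0
ee_pos: [434.9, 71.2, 65.3]
tcp_rot: [-0.706, -0.018, 0.019, 0.708]
force: [0.4, 2.5, 1.4]
grip_width: 0.4
t 9.0 p [434.9  71.2  65.3] psi 3.0 r 146.2 phi 182.7 F [0.41 2.49 1.44] gw 0.4 q6 -0.05
time: 10.0
ee_pos: [453.4, 6.6, 65.0]
tcp_rot: [-0.682, -0.182, 0.184, 0.684]
force: [-1.4, 2.4, 0.6]
grip_width: 0.5
t 10.0 p [453.4   6.6  65. ] psi 30.0 r 146.2 phi 209.2 F [-1.39  2.36  0.62] gw 0.5 q6 -0.67
time: 11.0
ee_pos: [499.2, -42.6, 64.5]
tcp_rot: [-0.62, -0.336, 0.34, 0.623]
force: [-2.6, 0.6, -0.1]
grip_width: 0.5
t 11.0 p [499.2 -42.6  64.5] psi 57.1 r 145.7 phi 235.8 F [-2.63  0.57 -0.08] gw 0.5 q6 -1.22
```

View pics/side5.png

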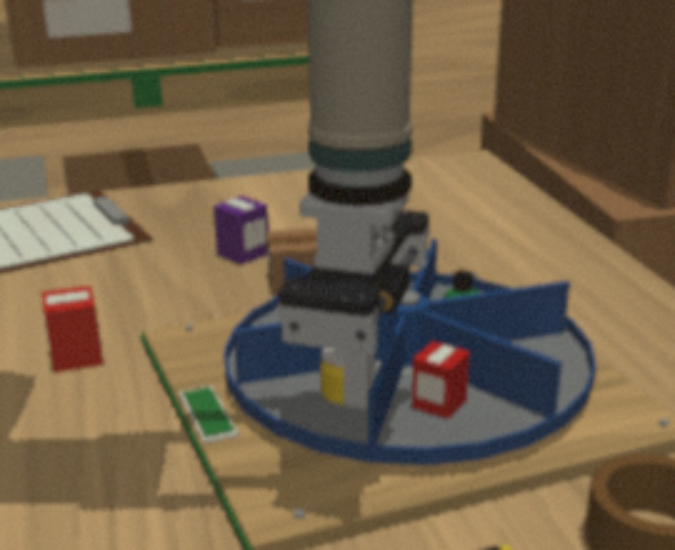

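View pics/top5.png

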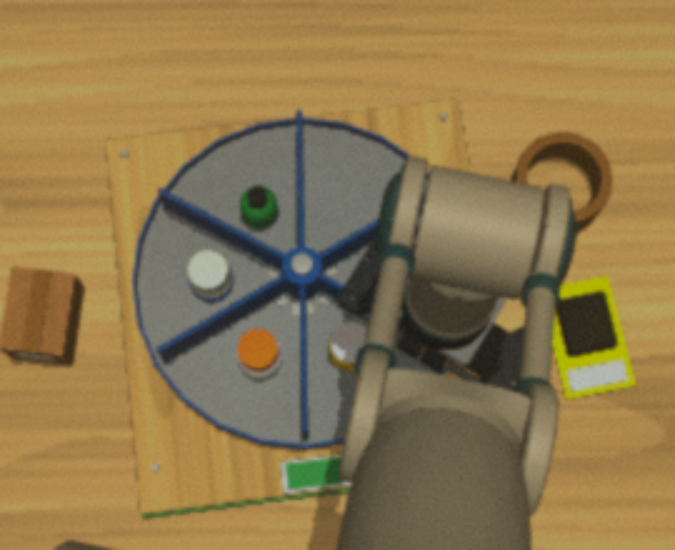

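```bash
python3 - <<'E'
from h import *
for t in [(299,116),(168,197),(168,353),(304,436)]:
    d=ray("top",(t[0]/2.5+150,t[1]/2.5+60),90)[:2]-AX; a=np.degrees(np.arctan2(d[1],d[0])); print(np.hypot(*d).round(1),a.round(1),((a-30)%60).round(1))
E
```

```text
156.6 0.6 30.6
151.0 61.1 31.1
155.6 123.1 33.1
167.3 179.9 29.9
```

```bash
python3 -m creep '[[1,0.0001,0,-0.0051,0,-2,0],[1,0.0002,0,-0.0063,0,-2.5,0],[1,0.0003,0,-0.0076,0,-3,0],[1,0.0002,0,-0.0076,0,-3,0],[1,0.0003,0,-0.0076,0,-3,0],[1,0.0002,0,-0.0076,0,-3,0],[1,0.0003,0,-0.0076,0,-3,0],[1,0.0002,0,-0.0076,0,-3,0],[1,0.0003,0,-0.0076,0,-3,0],[1,0.0002,0,-0.0063,0,-2.5,0]]'
python3 -m creep '[[1,0.0001,0,-0.0051,0,-2,0],[1,0.0001,0,-0.0025,0,-1,0],[1,0,0,0,0,0,0]]'
python3 -c "
from h import *
st()
for n in('top','side'): cv2.imwrite(f'pics/{n}6.png',cv2.resize(get_image(n)[60:280,150:420,::-1],None,fx=2.5,fy=2.5))"
```

```text
time: 12.1
ee_pos: [567.0, -65.5, 64.7]
tcp_rot: [-0.52, -0.477, 0.479, 0.522]
force: [-2.4, -1.6, 0.5]
grip_width: 0.4
time: 12.4
ee_pos: [575.7, -65.7, 65.0]
tcp_rot: [-0.508, -0.491, 0.491, 0.509]
force: [-1.7, -1.4, -0.7]
grip_width: 0.5
t 12.4 p [575.7 -65.7  65. ] psi 88.0 r 143.8 phi 267.9 F [-1.75 -1.45 -0.72] gw 0.5 q6 -1.77
```

View pics/top6.png

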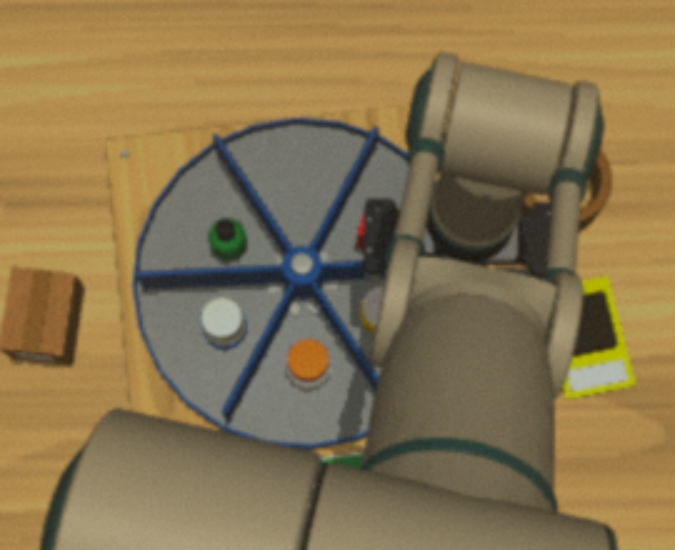

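```bash
python3 - <<'E'
from h import *
for t in [(376,132),(219,138),(139,280),(230,415)]:
    d=ray("top",(t[0]/2.5+150,t[1]/2.5+60),90)[:2]-AX; a=np.degrees(np.arctan2(d[1],d[0])); print(np.hypot(*d).round(1),a.round(1),((a-30)%60).round(1))
E
```

```text
157.6 -28.5 1.5
157.2 31.4 1.4
160.0 94.2 4.2
162.3 154.2 4.2
```

About 3.5° remains. I'll finish the push, then back off and lift.

```bash
python3 -m creep '[[1,0.0001,0,-0.0038,0,-1.5,0],[1,0.0001,0,-0.0038,0,-1.5,0],[1,0,0,-0.0013,0,-0.5,0],[1,0,0,0,0,0,0],[1,0,0,0.005,0,0,0],[1,0,0,0.006,0,0,0],[1,0,0,0,0,0,0]]'
python3 -m creep '[[1,0,-0.01,0,0,0,0],[1,0,-0.02,0,0,0,0],[1,0,-0.03,0,0,0,0],[1,0,-0.03,0,0,0,0],[1,0,-0.03,0,0,0,0],[1,0,-0.03,0,0,0,0],[1,0,-0.03,0,0,0,0],[1,0,-0.02,0,0,0,0],[1,0,0,0,0,0,0]]'
python3 -c "
from h import *
st([400,-300,265])"
```

```text
time: 13.2
ee_pos: [573.8, -66.2, 65.7]
tcp_rot: [0.494, 0.507, -0.506, -0.493]
force: [-0.5, 0.0, -0.2]
grip_width: 0.6
time: 14.1
ee_pos: [576.5, -66.7, 269.8]
tcp_rot: [0.496, 0.508, -0.505, -0.491]
force: [0.2, -0.8, -0.2]
grip_width: 0.4
t 14.1 p [576.5 -66.7 269.8] psi 91.5 r 144.8 phi 268.2 F [ 0.17 -0.8  -0.18] gw 0.4 q6 -1.83
toolshift [-228.6    3.7  182.6]
```

```bash
python3 -m creep '[[1,-0.025,0,0.02,0,0,0],[1,-0.025,0,0.02,0,0,0],[1,-0.025,0,0.02,0,0,0],[1,-0.025,0,0.02,0,0,0],[1,-0.025,0,0.02,0,0,0],[1,-0.025,0,0.02,0,0,0],[1,-0.025,0,0.02,0,0,0],[1,-0.025,0,0.02,0,0,0],[1,-0.025,0,0.02,0,0,0],[1,0,0,0,0,0,0]]'
python3 -c "
from h import *
st()
for n in('top','side'): cv2.imwrite(f'pics/{n}7.png',cv2.resize(get_image(n)[60:280,150:420,::-1],None,fx=2.5,fy=2.5))"
```

```text
time: 15.1
ee_pos: [398.1, -298.2, 264.4]
tcp_rot: [-0.494, -0.505, 0.506, 0.495]
force: [0.2, -0.0, -0.1]
grip_width: 0.2
t 15.1 p [ 398.1 -298.2  264.4] psi 91.3 r 418.3 phi 244.1 F [ 0.17 -0.03 -0.07] gw 0.2 q6 -2.37
```

View pics/top7.png

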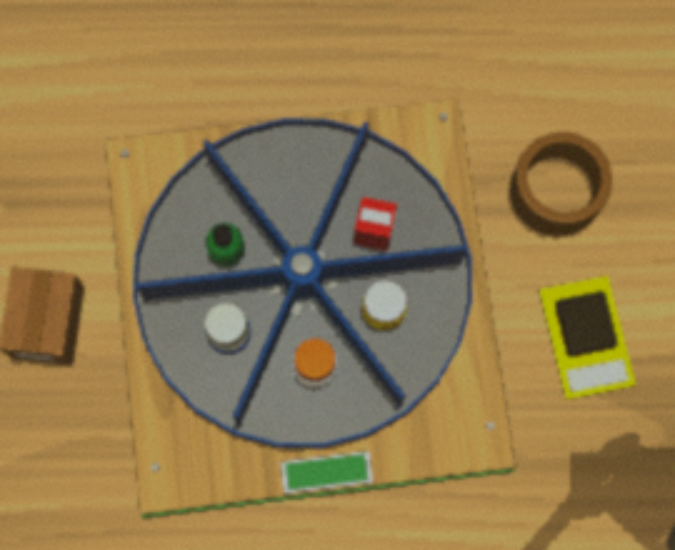

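View pics/side7.png

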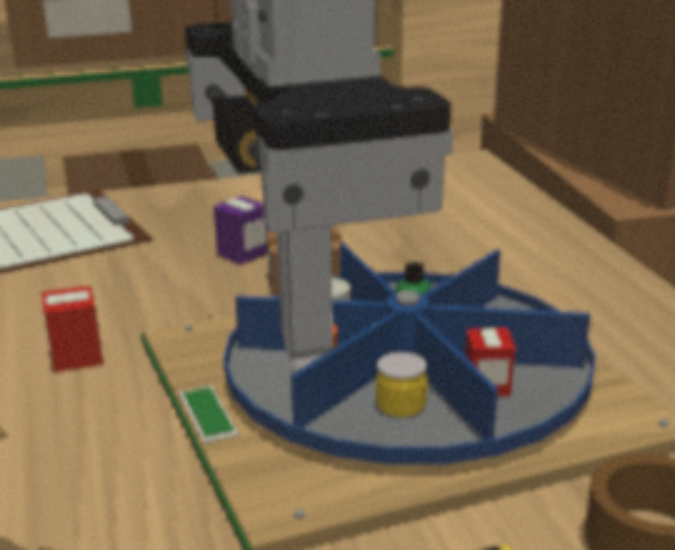

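```bash
python3 - <<'E'
from h import *
P=lambda t:(t[0]/2.5+150,t[1]/2.5+60)
L=[]
for t in [(463,254),(366,130),(208,148),(142,292),(238,418),(401,400)]:
    d=ray("top",P(t),90)[:2]-AX; a=np.degrees(np.arctan2(d[1],d[0]));L.append((a-30)%60); print(np.hypot(*d).round(1),a.round(1))
print(np.mean(L))
d=ray("top",P((315,360)),84)[:2]-AX; y=np.radians(6.3)
print("jar stand frame",np.array([[np.cos(y),np.sin(y)],[-np.sin(y),np.cos(y)]])@d)
E
```

```text
158.1 -86.2
155.2 -24.9
154.7 36.9
158.2 98.7
161.9 157.1
163.0 -145.2
6.061538478020995
jar stand frame [-93.14564164  -0.93384744]
```

The top view shows the jar's compartment facing the tag. The measured error is about 0.2°, and the jar is at (-93, -1) mm in the stand frame. All five pieces of stock are upright, and the bystanders haven't moved. The hand is clear.

```bash
python3 -c "
from station import *
print(job_done())"
```

```text
the job is handed in; nothing more can be done
None
```

The compartment with the orange-lidded jar now faces the green tag, and I handed the job in at about 15 s of the 48 s allowed; no verdict is reported.

**What I did:** With the fingers shut, I pressed one fingertip against a divider wall near the tray's edge. I pushed the tray about 176° counter-clockwise along the robot's side. Contact forces read about 2–3 N. I then backed the finger off the wall, lifted it and moved the hand clear to the right.

**Last checks, from the top view:**
- **Alignment:** the compartment is about 0.2° from the tag direction, within a measuring error of about 2°. The six wall tips disagreed with each other by up to about 3°, probably because I read them by eye and took the axis from a single nut pixel.
- **Jar:** it stands at about (-93, -1) mm in the stand frame, inside the required range.
- **Stock:** all five pieces are upright in their own compartments. In the side view the hand partly hid the orange jar, so I judged that one from the top view.
- **Things beside the stand:** the carton, tape roll and blister card look unmoved. I compared them by eye and did not re-measure them.

No check failed.

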